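Set the gauge arm on the tallest rest stud

TASK

One of the five steel rest studs on the glue-up bed stands a little taller than the rest, too little to judge by eye: find it by feel, so that the others can later be shimmed up to it. Slide the gauge carriage along its rail until the arm lines up with that stud, then tip the sprung arm over so that it snaps down and stays resting on the tall stud. Do not let the arm down on any other stud or beside one, and leave the other things on the bench where they are.

Things in the scene. Friction and masses are not known exactly. Their poses are not given: they have to be found in the camera images.
- bed: plywood board fixed on the bench, 190 (x) x 460 (y) x 22 mm. Origin on the bench top under the middle of the stud row; y along the studs and the rail, x from studs to rail (away from the robot), z up. Five rigid round steel studs, 20 mm across, flat-topped, at x = 0, 60 mm apart. Four tops are 45 mm above the bench, one (any of them) 48 mm. Rail at x = 95 mm, 22 mm wide, top at 37 mm.
- carriage (a joint): gauge carriage on its rail, m: 0 at the bed's -y end, grows along +y, range 0 to 0.30, starts anywhere. The gauge arm lines up with studs 1 to 5 at 0.03, 0.09, 0.15, 0.21, 0.27. Rail friction (3 N) holds it where it is left; it can be pushed either way.
- post_top (a point): centre of the top of the carriage's upright wooden post, 16 x 16 mm, faces square to the bed, free from 49 to 120 mm above the bench, meant for pushing or pinching. It stands at bed x = 105 mm, 50 mm to the +y side of the gauge arm.
- gauge_arm (a joint): angle of the sprung gauge arm, rad; grows as it tips from parked towards the studs. 0 = parked, leaning back 50 degrees past upright, away from the studs. Over-centre spring: holds it parked until pushed past about 0.9 (upright), then snaps it down. Ends level with its foot at bed x = 0: about 2.44 on the tall stud, 2.48 on an ordinary one, 2.53 on none.
- foot (a point): centre of the ball foot (radius 7 mm) at the end of the gauge arm. The arm is a steel bar 85 mm long, 12 mm wide, 8 mm thick, hinged at bed x = 85 mm, 60 mm above the bench, along bed y. Parked, its end is at bed x = 150 mm, 124 mm up; upright, 145 mm up. Push the bar from behind, about 100 mm above the bench, towards the studs with under 10 N.
- rest_1 (a point): centre of stud 1 of 5, at bed y = -120 mm, always given 45 mm above the bench, even if this is the 3 mm taller stud: heights are not reported, so lower a fingertip on each stud and compare
- rest_2 (a point): centre of stud 2 of 5, at bed y = -60 mm, always given 45 mm above the bench, even if this is the 3 mm taller stud: heights are not reported, so lower a fingertip on each stud and compare
- rest_3 (a point): centre of stud 3 of 5, at bed y = 0 mm, always given 45 mm above the bench, even if this is the 3 mm taller stud: heights are not reported, so lower a fingertip on each stud and compare
- rest_4 (a point): centre of stud 4 of 5, at bed y = 60 mm, always given 45 mm above the bench, even if this is the 3 mm taller stud: heights are not reported, so lower a fingertip on each stud and compare
- rest_5 (a point): centre of stud 5 of 5, at bed y = 120 mm, always given 45 mm above the bench, even if this is the 3 mm taller stud: heights are not reported, so lower a fingertip on each stud and compare
- offcut: small loose block of dark wood, 34 x 24 x 18 mm, lying on the bed near one end of the stud row. Not part of the job. Origin under its centre.
- glue: white glue bottle, 54 mm across, 150 mm tall, standing. Not part of the job. Origin under its centre.
- screwdriver: screwdriver lying on the bench. Not part of the job.
- mallet: hammer lying on the bench. Not part of the job.
- mug: white mug, 80 mm across, 90 mm tall. Not part of the job. Origin under its centre.
- jar: glass jar with steel cap, 64 mm across, 90 mm tall. Not part of the job. Origin under its centre.
- former: flat wooden wreath former, a ring 150 mm across, 12 mm thick, lying flat. Not part of the job. Origin under its centre.
- pencil: flat green carpenter's pencil, 130 x 11 x 8 mm, lying on the bed in front of the studs. Not part of the job. Origin under its centre.

How it is judged:
By the outcome, as a careful person would: the job done as asked, in the order asked, and still so for the second after the job is handed in, with the robot touching nothing.
It also fails if it takes over 72 s, if anything falls off the work surface, if the arm or the gripper's body presses on something with over 40 N, if the wrist force passes 120 N, or if a joint passes its speed limit or range.

ROBOT

A 7-joint arm with a two-finger parallel gripper is mounted at the origin on the work surface. World frame = base frame: x ahead of the robot, y to its left, z up, the work surface at z = 0. Lengths are in mm, angles in rad, forces in N, time in s.
With the tool pointing down it reaches from about 400 to 900 mm from the base axis. Payload 5.5 kg.
Tool frame: the origin (TCP) lies at the very end of the fingers, on their centre line; the grasp point (between the pads) lies 19 mm behind it (arm.hold_point_z is the distance from the TCP to the grasp point, in mm); z points along the fingers, y is the line along which they close (so a half turn about z gives the same grasp; the last joint's range is limited). The gripper opens to 92 mm and grips with 3 to 60 N. Pads are 19 mm wide; open, the fingers measure 130 mm over their backs; the gripper's body (75 mm by 190 mm) begins 47 mm behind the grasp point.
Start: joints at [-1.06, 0.501, -0.427, 1.55, 0.221, 1.138, -0.21], TCP at [159.387, 630.156, 201.229] pointing down, gripper open.
Joint ranges: [-2.88, 2.88], [-0.31, 2.03], [-1.54, 1.56], [0.2, 2.42], [-1.41, 4.55], [0.19, 2.02], [-2.57, 2.57]. Speed limits (rad/s): [2.57, 2.57, 3.14, 3.14, 3.14, 3.14, 3.14].

INTERFACE

Orientations are given as a rotation vector (axis times angle).
In Python, from rig import observe, optics, hand_in, models, arm gives the robot as it stands. The module is installed in compiled form; this text tells all that it offers.
- The arm moves only by the shell command python3 -m handwheel 'ROWS' [OPENING] [FORCE]. ROWS is JSON, a list of rows, each an object of numbers: "x", "y", "z": the shift along the tool's x, y, z in cm; "twist": the turn about the tool's z in degrees. A call has 1 to 12 rows; each row is the pose to reach, as a shift and turn from the pose commanded when the call began, along the tool's axes at that moment; what a row does not reach only later rows make up. A row lasts 1/10 s, in which the tool goes at most 50 mm and 8.59 degrees, less where a joint would pass 70% of its speed; a pose out of reach is approached as far as the arm can. A call with a gripper value outside its range is refused whole. OPENING is the closure, from -1 (fully open) to 1 (shut), so that 0 is half open, set as the call begins (- or left out, the last holds). The fingers move at their own pace and stop on an object; FORCE is the grip in N (left out, the last holds). Time passes only in rows, so rows that repeat a pose let the fingers close. It gives the time, the measured TCP pose, the force, the opening and the grip force at its end, in the units of the state.
- observe(): the state, without advancing time (a new reading comes with each control period).
- optics.capture(name): name is "scene" or "top"; returns a dict with "img" (480x640x3 uint8, blue, green, red), "fx", "fy", "cx", "cy" (pixels), "extrinsics" (4x4, takes a point from camera to world coordinates). Camera axes: x right, y down, z forward; pixel columns grow to the right and rows downward; lengths in mm; the calibration is good to about 2 mm. A picture is of the moment at which its call begins. There is no depth.
- hand_in(): hands the job in; it is judged then, once.
Trained networks look in the newest picture that a camera, given by its name, has taken for a name from the list of things; names that differ only in an ending like _2 or _b are one class to them, and where a whole thing is asked for, a point or a joint stands for the part that bears it (a point fixed in the world has none). Each returns a list of dicts, best first, with "conf" (0 to 1); they miss things now and then, are a little off and sometimes report something else, mostly with a low value. They report only what shows in the picture. A call takes as long as a camera call.
- models.boxes_of(target, camera): "bbox" ([left, top, width, height] in pixels, round what is visible of it).
- models.masks_of(target, camera): "mask" (480x640 bool, what is visible of it) and "bbox" ([left, top, width, height] in pixels, round what is visible of it).
- models.pinpoint(target, camera): "pixel" ([column, row] in pixels: a listed point, or the origin of a listed thing).
The state is a dict: "time": time; "q": joint angles; "joint_vel": joint speeds; "joint_torque": joint torques, N m; "ee_pos": TCP position; "orientation": TCP orientation; "ft_force": force on the tool from outside, world axes, zero at the start; "wrist_torque": the same for the moment, N m; "width": finger opening in mm; "grasp_force": force on a finger pad.
Only numpy, scipy, OpenCV 4.12 (cv2) and the standard library are available. Lean on these libraries where they do the work, as an engineer would, in place of code of your own. Each camera call takes 0.05 s, during which the arm holds its last target. There are 200 camera calls.

## Working session

There is one attempt and no reset: what is moved stays moved. The work goes in short steps, Python scripts to look and compute and a shell command to move; the robot and the scene stay as the last step left them, time stands still between calls to the robot, and variables do not carry over. Pictures are saved under pics/ and viewed, at most 10 in all, crops included, and the job is handed in when it is done.

```bash
mkdir -p pics; cat > h.py <<'E'
import numpy as np, cv2
from rig import observe, optics, hand_in, models, arm
def ray(c,px):
    d=np.array([(px[0]-c['cx'])/c['fx'],(px[1]-c['cy'])/c['fy'],1.])
    E=np.array(c['extrinsics']); return E[:3,3],E[:3,:3]@d
def atz(c,px,z):
    o,d=ray(c,px); return o+d*(z-o[2])/d[2]
def proj(c,p):
    E=np.array(c['extrinsics']); q=E[:3,:3].T@(np.array(p)-E[:3,3]); return [c['fx']*q[0]/q[2]+c['cx'],c['fy']*q[1]/q[2]+c['cy']]
E
python3 - <<'E'
from h import *
np.set_printoptions(precision=1,suppress=True)
for n in ['top','scene']:
    c=optics.capture(n); cv2.imwrite(f'pics/{n}0.png',c['img'])
    print(n,np.array(c['extrinsics'])[:3,3])
    for t,z in [('rest_1',45),('rest_2',45),('rest_3',45),('rest_4',45),('rest_5',45),('post_top',120),('foot',124),('bed',0),('offcut',22),('glue',0),('mug',0),('jar',0),('former',0),('pencil',22)]:
        r=models.pinpoint(t,n)
        print(t,[(np.array(k['pixel']),round(k['conf'],2),atz(c,k['pixel'],z)[:2]) for k in r[:5]])
s=observe();print(s['time'],s['ee_pos'],s['orientation'],s['ft_force'])
E
```

```text
top [ 425.    45.6 1372.8]
rest_1 [(array([312.7, 286.7]), 0.94, array([444.2,  65.7])), (array([338.9, 286.5]), 0.89, array([443.8,  -1.6])), (array([269.9, 282.3]), 0.86, array([457. , 175.5])), (array([291.2, 283.4]), 0.79, array([453.4, 120.8])), (array([361.4, 288.1]), 0.76, array([438.9, -59.4]))]
rest_2 [(array([312.7, 286.7]), 0.94, array([444.2,  65.7])), (array([338.9, 286.5]), 0.89, array([443.8,  -1.6])), (array([269.9, 282.3]), 0.86, array([457. , 175.5])), (array([291.2, 283.4]), 0.79, array([453.4, 120.8])), (array([361.4, 288.1]), 0.76, array([438.9, -59.4]))]
rest_3 [(array([312.7, 286.7]), 0.94, array([444.2,  65.7])), (array([338.9, 286.5]), 0.89, array([443.8,  -1.6])), (array([269.9, 282.3]), 0.86, array([457. , 175.5])), (array([291.2, 283.4]), 0.79, array([453.4, 120.8])), (array([361.4, 288.1]), 0.76, array([438.9, -59.4]))]
rest_4 [(array([312.7, 286.7]), 0.94, array([444.2,  65.7])), (array([338.9, 286.5]), 0.89, array([443.8,  -1.6])), (array([269.9, 282.3]), 0.86, array([457. , 175.5])), (array([291.2, 283.4]), 0.79, array([453.4, 120.8])), (array([361.4, 
[... 2563 characters left out ...]
t [(array([325.5, 255.1]), 0.46, array([616.8,  91.6]))]
bed [(array([353.4, 241.1]), 0.93, array([459.3,  52.2])), (array([207.9, 186.4]), 0.22, array([ 617.8, -417.3])), (array([293.2, 319.5]), 0.2, array([755.3, 112.5]))]
offcut [(array([412.3, 275.3]), 0.41, array([448.1, 252.2]))]
glue [(array([473.1, 320.9]), 0.8, array([436.1, 442.6]))]
mug [(array([205.2, 186.5]), 0.74, array([ 624., -423.]))]
jar [(array([296.3, 320.9]), 0.88, array([752.5, 121.1])), (array([347.3, 209.7]), 0.56, array([383.5, -41.1]))]
former []
pencil [(array([347.9, 209.9]), 0.66, array([397.8, -26.9])), (array([212.5, 268.2]), 0.63, array([ 807.8, -146.3]))]
1.5 [159.4 630.2 201.2] [-0.4 -3.1  0. ] [0.1 0.1 0.5]
```

```bash
python3 - <<'E'
import cv2
a=cv2.imread('pics/top0.png');b=cv2.imread('pics/scene0.png')
cv2.imwrite('pics/topc.png',cv2.resize(a[190:340,220:420],None,fx=4,fy=4,interpolation=cv2.INTER_CUBIC))
cv2.imwrite('pics/scenec.png',cv2.resize(b[170:320,270:470],None,fx=4,fy=4,interpolation=cv2.INTER_CUBIC))
E
```

```text
(no output)
```

View pics/topc.png

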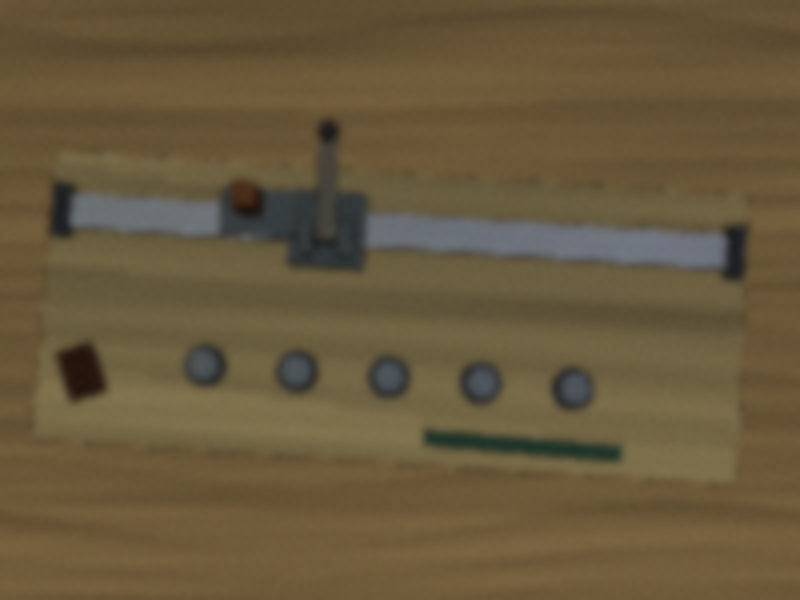

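View pics/scenec.png

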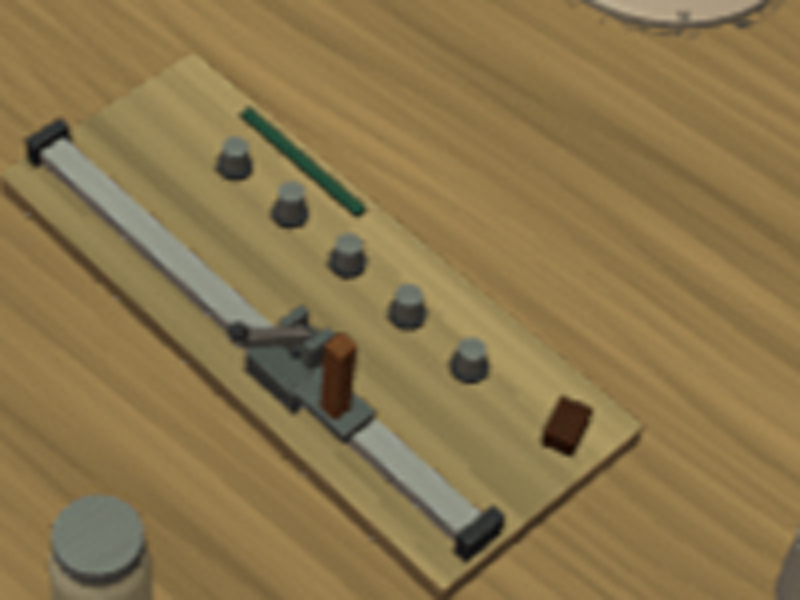

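View pics/top0.png

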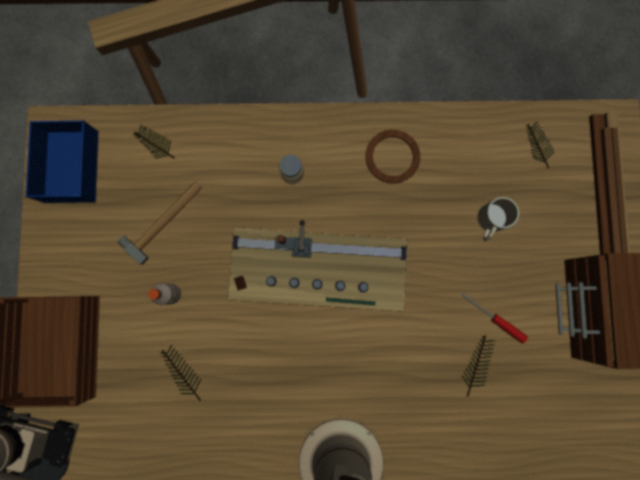

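```bash
cat > fit.py <<'E'
from h import *
from scipy.optimize import least_squares
C={n:optics.capture(n) for n in ['top','scene']}
O={'top':(220,190),'scene':(270,170)}
D={'top':[(573,388),(481,383),(389,377),(297,371),(205,364),(245,198),(328,131)],'scene':[(235,147),(291,192),(348,242),(407,293),(471,346),(341,342),(238,331)]}
def pts(p):
    x,y,t,q=p; ay=q-.15*1000-0 if 0 else q-150
    L=[(0,(i-2)*60,45) for i in range(5)]+[(105,ay+50,120),(150,ay,124)]
    return [(x+a*np.cos(t)-b*np.sin(t),y+a*np.sin(t)+b*np.cos(t),z) for a,b,z in L]
def f(p,ns=('top','scene')):
    return np.array([np.array(proj(C[n],P))-(np.array(d)+.5)/4+.5-np.array(O[n]) for n in ns for P,d in zip(pts(p),D[n])]).ravel()
np.set_printoptions(precision=2,suppress=True)
for ns in [('top','scene'),('top',),('scene',)]:
    s=least_squares(f,[445,60,-.06,190],x_scale=[10,10,.1,10],args=(ns,)); print(ns,s.x,np.abs(s.fun).max(),s.fun.reshape(-1,2).tolist() if len(ns)==2 else '')
    if len(ns)==2: print(np.array(pts(s.x)))
from scipy.spatial.transform import Rotation as R
o=observe();print(o['time'],R.from_rotvec(o['orientation']).as_matrix(),o['ee_pos'],o['width'])
E
python3 fit.py
```

```text
('top', 'scene') [450.89  54.54  -0.07 195.87] 1.4165695114520815 [[0.7407341826070706, 0.0926887919525825], [0.43449914832172, -0.005741435972936415], [0.1285379304482035, 0.14584417831395058], [-0.17714947583891671, 0.2974456345341423], [-0.48256307536502163, 0.699062932408367], [-0.6180840112731971, -0.9601803892389285], [0.0951359265532119, -1.4165695114520815], [-0.17937424195696394, -0.41306012502869294], [-0.09691221087854274, 0.15246359350487637], [0.2855285779340875, -0.07056730700779212], [0.7508082258454465, -0.054582412656969836], [0.5844577937713211, -0.01977031034795118], [0.2738558126451949, -0.031755744555226784], [-0.6170913211064999, -0.7189894469438229]]
[[442.32 -65.16  45.  ]
 [446.6   -5.31  45.  ]
 [450.89  54.54  45.  ]
 [455.17 114.38  45.  ]
 [459.46 174.23  45.  ]
 [562.47 142.67 120.  ]
 [603.78  89.58 124.  ]]
('top',) [450.53  54.92  -0.07 194.38] 1.1995836415799488 
('scene',) [451.38  54.1   -0.08 198.03] 0.5417755022177744 
1.6 [[-0.97  0.25 -0.  ]
 [ 0.25  0.97 -0.  ]
 [ 0.   -0.   -1.  ]] [159.37 630.14 201.22] 91.71343064927511
```

```bash
cat > go.py <<'E'
import sys; from h import *
from scipy.spatial.transform import Rotation as R
O=np.array([450.9,54.5]);t=-.0714
ex=np.array([np.cos(t),np.sin(t)]);ey=np.array([-ex[1],ex[0]])
def state():
    o=observe();M=R.from_rotvec(o['orientation']).as_matrix();p=np.array(o['ee_pos']);d=p[:2]-O
    print('t',round(o['time'],2),'bed',np.round([d@ex,d@ey,p[2]],2),'F',np.round(o['ft_force'],1),'w',round(o['width'],1),'grip',round(o['grasp_force'],1))
    return M,p
if __name__=='__main__':
    M,p=state()
    for a in sys.argv[1:]:
        b=[float(v) for v in a.split(',')]
        T=np.r_[O+b[0]*ex+b[1]*ey,b[2]]
        w=np.array([M[:,1]@np.r_[ex,0],M[:,1]@np.r_[ey,0]])
        print(a,'shift cm',np.round(M.T@(T-p)/10,3),'twist',round(-np.degrees(np.arctan2(w[0],w[1])),2))
E
python3 go.py 0,120,200 0,120,90
```

```text
t 1.6 bed [-331.85  553.38  201.22] F [-0.2  0.2  0.6] w 91.7 grip 0.0
0,120,200 shift cm [-40.275 -36.842   0.121] twist -10.11
0,120,90 shift cm [-40.275 -36.842  11.121] twist -10.11
```

```bash
python3 -m handwheel '[{"x":-20,"y":-18.4,"twist":-5},{"x":-40.28,"y":-36.84,"twist":-10.1},{"x":-40.28,"y":-36.84,"twist":-10.1},{"x":-40.28,"y":-36.84,"twist":-10.1},{"x":-40.28,"y":-36.84,"twist":-10.1},{"x":-40.28,"y":-36.84,"twist":-10.1},{"x":-40.28,"y":-36.84,"twist":-10.1},{"x":-40.28,"y":-36.84,"twist":-10.1},{"x":-40.28,"y":-36.84,"twist":-10.1},{"x":-40.28,"y":-36.84,"twist":-10.1},{"x":-40.28,"y":-36.84,"twist":-10.1},{"x":-40.28,"y":-36.84,"twist":-10.1}]' 1 20; python3 go.py 0,120,200 0,120,60
```

```text
t 1.6 bed [-331.85  553.38  201.22] F [-0.2  0.2  0.6] w 91.7 grip 0.0
0,120,200 shift cm [-40.275 -36.842   0.121] twist -10.11
0,120,60 shift cm [-40.275 -36.842  14.121] twist -10.11schema error: expected keys x, y, z, twist
```

```bash
python3 -m handwheel '[{"x":-20,"y":-18.4,"z":0,"twist":-5},{"x":-40.28,"y":-36.84,"z":0,"twist":-10.1},{"x":-40.28,"y":-36.84,"z":0,"twist":-10.1},{"x":-40.28,"y":-36.84,"z":0,"twist":-10.1},{"x":-40.28,"y":-36.84,"z":0,"twist":-10.1},{"x":-40.28,"y":-36.84,"z":0,"twist":-10.1},{"x":-40.28,"y":-36.84,"z":0,"twist":-10.1},{"x":-40.28,"y":-36.84,"z":0,"twist":-10.1},{"x":-40.28,"y":-36.84,"z":0,"twist":-10.1},{"x":-40.28,"y":-36.84,"z":0,"twist":-10.1},{"x":-40.28,"y":-36.84,"z":0,"twist":-10.1},{"x":-40.28,"y":-36.84,"z":0,"twist":-10.1}]' 1 20; python3 go.py 0,120,200 0,120,60
```

```text
time: 2.8
ee_pos: [463.3, 167.1, 201.4]
orientation: [0.129, 3.137, -0.004]
ft_force: [-0.6, 0.0, -0.1]
width: 2.1
grasp_force: 0.0
t 2.8 bed [  4.36 113.24 201.41] F [-0.6  0.  -0.1] w 2.1 grip 0.0
0,120,200 shift cm [0.443 0.672 0.138] twist -0.63
0,120,60 shift cm [ 0.475  0.706 14.138] twist -0.63
```

```bash
python3 -m handwheel '[{"x":0,"y":0,"z":5,"twist":0},{"x":0,"y":0,"z":9,"twist":0},{"x":0,"y":0,"z":12.5,"twist":0},{"x":0,"y":0,"z":14.1,"twist":0},{"x":0,"y":0,"z":14.5,"twist":0},{"x":0,"y":0,"z":14.5,"twist":0},{"x":0,"y":0,"z":14.5,"twist":0},{"x":0,"y":0,"z":14.5,"twist":0}]' ; python3 go.py 0,120,50
```

```text
time: 3.6
ee_pos: [460.7, 174.8, 57.6]
orientation: [0.112, 3.137, 0.002]
ft_force: [-0.8, 0.6, 0.8]
width: 0.7
grasp_force: 0.0
t 3.6 bed [  1.2  120.74  57.57] F [-0.8  0.6  0.8] w 0.7 grip 0.0
0,120,50 shift cm [ 0.122 -0.075  0.757] twist -0.0
```

```bash
python3 -m handwheel '[{"x":0,"y":0,"z":0.3,"twist":0},{"x":0,"y":0,"z":0.6,"twist":0},{"x":0,"y":0,"z":0.8,"twist":0},{"x":0,"y":0,"z":0.9,"twist":0},{"x":0,"y":0,"z":1.0,"twist":0},{"x":0,"y":0,"z":1.0,"twist":0},{"x":0,"y":0,"z":1.0,"twist":0},{"x":0,"y":0,"z":1.0,"twist":0}]' ; python3 go.py 0,120,46
```

```text
time: 4.4
ee_pos: [459.6, 174.3, 46.2]
orientation: [0.112, 3.14, 0.0]
ft_force: [0.4, -0.4, -0.2]
width: 0.5
grasp_force: 0.0
t 4.4 bed [1.1000e-01 1.2008e+02 4.6240e+01] F [ 0.4 -0.4 -0.2] w 0.5 grip 0.0
0,120,46 shift cm [ 0.011 -0.008  0.024] twist -0.0
```

```bash
python3 -m handwheel '[{"x":0,"y":0,"z":0.1,"twist":0},{"x":0,"y":0,"z":0.2,"twist":0},{"x":0,"y":0,"z":0.25,"twist":0},{"x":0,"y":0,"z":0.25,"twist":0},{"x":0,"y":0,"z":0.25,"twist":0}]' ; python3 go.py
```

```text
time: 4.9
ee_pos: [459.5, 174.2, 43.7]
orientation: [-0.112, -3.14, -0.0]
ft_force: [0.0, 0.2, -0.1]
width: 0.7
grasp_force: 0.0
t 4.9 bed [5.0000e-02 1.2005e+02 4.3690e+01] F [ 0.   0.2 -0.1] w 0.7 grip 0.0
```

```bash
python3 -m handwheel '[{"x":0,"y":0,"z":0.1,"twist":0},{"x":0,"y":0,"z":0.1,"twist":0},{"x":0,"y":0,"z":0.1,"twist":0}]'|grep -E "pos|force" ;python3 -m handwheel '[{"x":0,"y":0,"z":0.1,"twist":0},{"x":0,"y":0,"z":0.1,"twist":0},{"x":0,"y":0,"z":0.1,"twist":0}]' |grep -E "pos|force"; python3 - <<'E'
from h import *
a=optics.capture('top')['img'];b=optics.capture('scene')['img']
f=lambda i,y,x:cv2.resize(i[y:y+150,x:x+100],None,fx=4,fy=4,interpolation=cv2.INTER_CUBIC)
cv2.imwrite('pics/p1.png',np.hstack([f(a,190,220),f(b,170,340)]))
E
```

```text
ee_pos: [459.5, 174.2, 42.7]
ft_force: [0.1, 0.3, 0.9]
grasp_force: 0.0
ee_pos: [459.5, 174.2, 41.6]
ft_force: [0.3, 0.7, -1.0]
grasp_force: 0.0
```

View pics/p1.png

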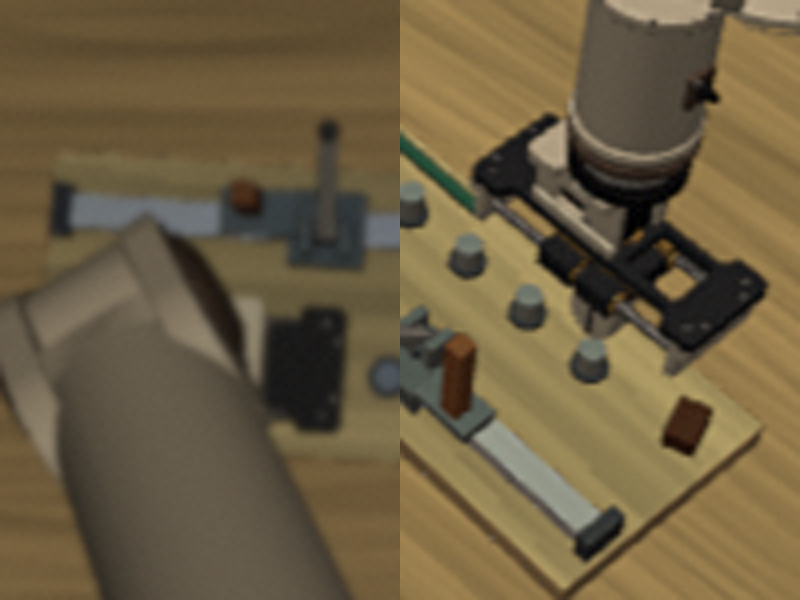

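```bash
python3 - <<'E'
from h import *
c=optics.capture('scene'); p=observe()['ee_pos']
print(p,proj(c,p),proj(c,[459.5,174.2,45]),atz(c,(391,252.5),41.6),atz(c,(387.6,256.7),45),atz(c,(387.6,256.7),48))
t=optics.capture('top');E=np.array(t['extrinsics']);print(E, np.array(c['extrinsics']))
print(models.pinpoint('rest_5','scene'))
E
```

```text
[459.54662134 174.22052339  41.71750899] [np.float64(387.80336559579064), np.float64(256.8388517845167)] [np.float64(387.94069530481386), np.float64(256.108439746636)] [442.1954268  171.03739129  41.6       ] [461.65624647 174.80710166  45.        ] [463.55871493 175.97091048  48.        ]
[[-1.41012496e-02 -9.92492191e-01  1.21492409e-01  4.25041621e+02]
 [-9.99876730e-01  1.31573542e-02 -8.56794345e-03  4.56044130e+01]
 [ 6.90509831e-03 -1.21598251e-01 -9.92555381e-01  1.37282837e+03]
 [ 0.00000000e+00  0.00000000e+00  0.00000000e+00  1.00000000e+00]] [[-7.02000825e-01  5.64750348e-01 -4.33880036e-01  1.15804145e+03]
 [ 7.12174486e-01  5.55370881e-01 -4.29384077e-01  6.00811134e+02]
 [-1.53046962e-03 -6.10426268e-01 -7.92071606e-01  1.14312890e+03]
 [ 0.00000000e+00  0.00000000e+00  0.00000000e+00  1.00000000e+00]]
[{'pixel': [327.9, 205.8], 'conf': 0.91}, {'pixel': [377.1, 244.8], 'conf': 0.81}, {'pixel': [355.7, 226.5], 'conf': 0.8}, {'pixel': [342.9, 217.8], 'conf': 0.71}, {'pixel': [388.7, 256.1], 'conf': 0.59}]
```

```bash
python3 - <<'E'
from h import *
c=optics.capture('scene');b=c['img']
i=cv2.resize(b[215:275,350:430],None,fx=10,fy=10,interpolation=cv2.INTER_CUBIC)
i=np.clip(i.astype(float)*1.5,0,255).astype(np.uint8)
cv2.imwrite('pics/p2.png',i)
E
```

```text
(no output)
```

View pics/p2.png

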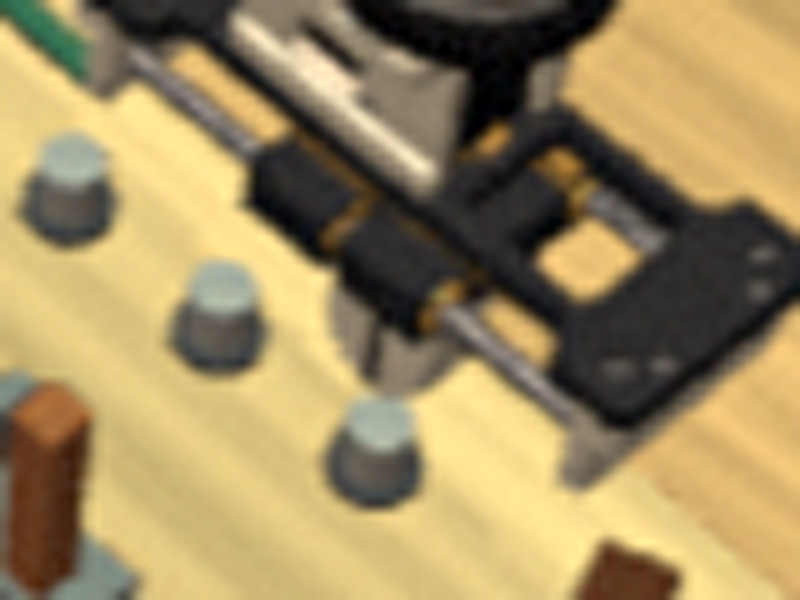

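```bash
python3 - <<'E'
from h import *
from go import ex,ey,O
c=optics.capture('scene');t=optics.capture('top')
def P(x,y,z): return np.r_[O+x*ex+y*ey,z]
for z in (42,60,108,125,140):
    print(z,'scene x10crop',[np.round((np.array(proj(c,P(a,b,z)))-(350,215))*10).tolist() for a,b in [(37.5,215),(-37.5,215),(37.5,25),(-37.5,25),(9.5,138),(9.5,102),(0,120)]],
     'top crop4',[np.round((np.array(proj(t,P(a,b,z)))-(220,190))*4).tolist() for a,b in [(37.5,25),(-37.5,25)]])
o=observe();print(o['q'],o['width'])
E
```

```text
42 scene x10crop [[544.0, 720.0], [738.0, 560.0], [33.0, 281.0], [226.0, 140.0], [402.0, 478.0], [306.0, 396.0], [378.0, 418.0]] top crop4 [[353.0, 316.0], [346.0, 433.0]]
60 scene x10crop [[553.0, 682.0], [749.0, 521.0], [37.0, 240.0], [232.0, 100.0], [410.0, 438.0], [312.0, 356.0], [386.0, 378.0]] top crop4 [[352.0, 314.0], [345.0, 433.0]]
108 scene x10crop [[580.0, 576.0], [781.0, 413.0], [47.0, 129.0], [247.0, -13.0], [431.0, 329.0], [330.0, 246.0], [406.0, 268.0]] top crop4 [[350.0, 310.0], [343.0, 433.0]]
125 scene x10crop [[590.0, 537.0], [792.0, 374.0], [51.0, 88.0], [252.0, -55.0], [439.0, 289.0], [337.0, 205.0], [413.0, 228.0]] top crop4 [[350.0, 309.0], [342.0, 434.0]]
140 scene x10crop [[598.0, 502.0], [803.0, 338.0], [54.0, 51.0], [257.0, -92.0], [446.0, 253.0], [343.0, 169.0], [420.0, 191.0]] top crop4 [[349.0, 308.0], [341.0, 434.0]]
[-0.24645539  0.43272096 -0.20298803  2.06762889  0.13943081  0.65375914
  0.9571451 ] 0.006076621973294904
```

```bash
python3 -m handwheel '[{"x":0,"y":0,"z":0.3,"twist":0},{"x":0,"y":0,"z":0.6,"twist":0},{"x":0,"y":0,"z":0.6,"twist":0},{"x":0,"y":0,"z":0.6,"twist":0}]'|grep -E "pos|force" ;python3 - <<'E'
from h import *
c=optics.capture('scene');b=c['img']
i=cv2.resize(b[215:275,350:430],None,fx=10,fy=10,interpolation=cv2.INTER_CUBIC)
i=np.clip(i.astype(float)*1.5,0,255).astype(np.uint8)
cv2.imwrite('pics/p3.png',i)
E
```

```text
ee_pos: [459.3, 174.2, 35.5]
ft_force: [-0.7, -0.2, 0.1]
grasp_force: 0.0
```

View pics/p3.png

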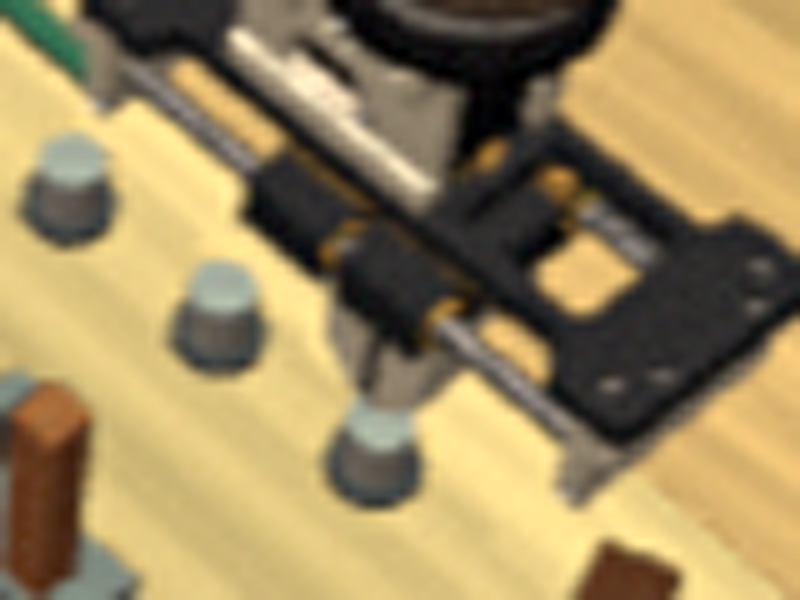

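```bash
python3 -m handwheel '[{"x":0,"y":0,"z":0.5,"twist":0},{"x":0,"y":0,"z":1,"twist":0},{"x":0,"y":0,"z":1,"twist":0}]'|grep -E "pos|ft_force" ; for i in 1 2 3; do python3 go.py; done
```

```text
ee_pos: [458.8, 174.0, 24.9]
ft_force: [-0.9, 0.2, -1.4]
t 6.65 bed [ -0.61 119.72  24.86] F [-0.9  0.2 -1.4] w 0.3 grip 0.0
t 6.65 bed [ -0.61 119.72  24.86] F [-0.9  0.2 -1.4] w 0.3 grip 0.0
t 6.65 bed [ -0.61 119.72  24.86] F [-0.9  0.2 -1.4] w 0.3 grip 0.0
```

```bash
python3 -m handwheel '[{"x":0,"y":0,"z":0.2,"twist":0},{"x":0,"y":0,"z":0.4,"twist":0},{"x":0,"y":0,"z":0.4,"twist":0}]'|grep -E "pos|ft_force"
```

```text
ee_pos: [459.4, 174.1, 21.5]
ft_force: [0.9, -1.0, 0.7]
```

```bash
python3 -m handwheel '[{"x":0,"y":0,"z":0.15,"twist":0},{"x":0,"y":0,"z":0.3,"twist":0},{"x":0,"y":0,"z":0.3,"twist":0}]'|grep -E "pos|ft_force"; python3 - <<'E'
from h import *
c=optics.capture('scene');b=c['img']
i=cv2.resize(b[215:275,350:430],None,fx=10,fy=10,interpolation=cv2.INTER_CUBIC)
i=np.clip(i.astype(float)*1.5,0,255).astype(np.uint8)
cv2.imwrite('pics/p4.png',i)
E
```

```text
ee_pos: [459.7, 174.3, 19.7]
ft_force: [-3.2, -1.7, 13.0]
```

View pics/p4.png

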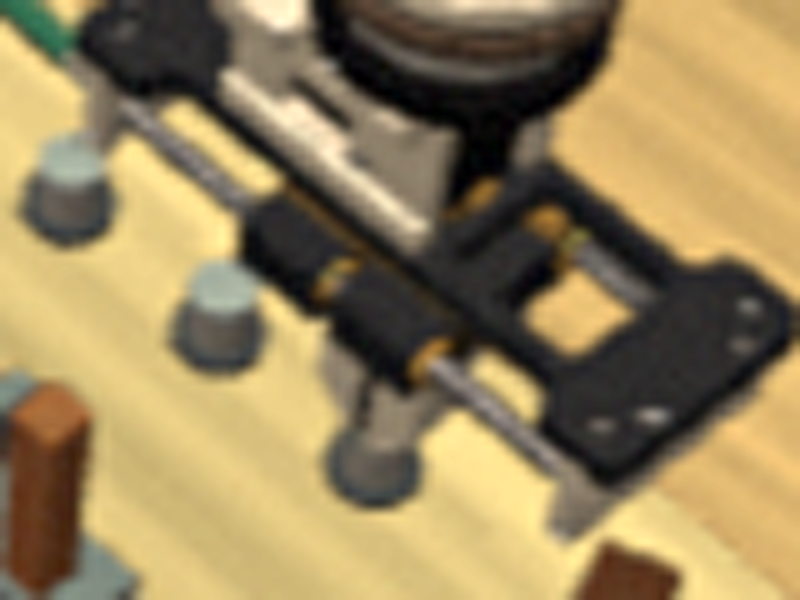

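```bash
python3 -m handwheel '[{"x":0,"y":0,"z":-0.8,"twist":0},{"x":0,"y":-0.5,"z":-1.5,"twist":0},{"x":0,"y":-3,"z":-1.5,"twist":0},{"x":0,"y":-5.5,"z":-1.5,"twist":0},{"x":0,"y":-6,"z":-1.2,"twist":0},{"x":0,"y":-6,"z":-0.8,"twist":0},{"x":0,"y":-6,"z":-0.5,"twist":0},{"x":0,"y":-6,"z":-0.3,"twist":0},{"x":0,"y":-6,"z":-0.3,"twist":0},{"x":0,"y":-6,"z":-0.3,"twist":0},{"x":0,"y":-6,"z":-0.3,"twist":0}]'|grep -E "pos|ft_force"; python3 go.py 0,60,20
```

```text
ee_pos: [455.3, 114.8, 21.7]
ft_force: [0.1, -0.3, 0.2]
t 8.4 bed [5.000e-02 6.050e+01 2.172e+01] F [ 0.1 -0.3  0.2] w 0.6 grip 0.0
0,60,20 shift cm [ 0.005 -0.05   0.172] twist 0.04
```

Stud 4 is not 3 mm taller than stud 5. Lower to compare.

```bash
python3 -m handwheel '[{"x":0,"y":0,"z":0.1,"twist":0},{"x":0,"y":0,"z":0.2,"twist":0},{"x":0,"y":0,"z":0.3,"twist":0},{"x":0,"y":0,"z":0.3,"twist":0},{"x":0,"y":0,"z":0.3,"twist":0}]'|grep -E "pos|ft_force"
```

```text
ee_pos: [455.4, 114.5, 19.7]
ft_force: [-3.7, -1.0, 13.0]
```

Same as stud 5 (z 19.7, 13 N): both ordinary. Next stud 3.

```bash
python3 -m handwheel '[{"x":0,"y":0,"z":-0.8,"twist":0},{"x":0,"y":-0.5,"z":-1.5,"twist":0},{"x":0,"y":-3,"z":-1.5,"twist":0},{"x":0,"y":-5.5,"z":-1.5,"twist":0},{"x":0,"y":-6,"z":-1.2,"twist":0},{"x":0,"y":-6,"z":-0.8,"twist":0},{"x":0,"y":-6,"z":-0.5,"twist":0},{"x":0,"y":-6,"z":-0.3,"twist":0},{"x":0,"y":-6,"z":-0.3,"twist":0},{"x":0,"y":-6,"z":-0.3,"twist":0},{"x":0,"y":-6,"z":-0.3,"twist":0}]'|grep -E "pos|ft_force"
```

```text
ee_pos: [451.0, 55.0, 21.7]
ft_force: [-0.6, -0.3, -0.5]
```

```bash
python3 -m handwheel '[{"x":0,"y":0,"z":-0.8,"twist":0},{"x":0,"y":-0.5,"z":-1.2,"twist":0},{"x":0,"y":-3,"z":-1.2,"twist":0},{"x":0,"y":-5.5,"z":-1.2,"twist":0},{"x":0,"y":-6,"z":-1,"twist":0},{"x":0,"y":-6,"z":-0.6,"twist":0},{"x":0,"y":-6,"z":-0.3,"twist":0},{"x":0,"y":-6,"z":0,"twist":0},{"x":0,"y":-6,"z":0,"twist":0},{"x":0,"y":-6,"z":0,"twist":0},{"x":0,"y":-6,"z":0,"twist":0}]'|grep -E "pos|ft_force"
```

```text
ee_pos: [446.9, -4.3, 22.7]
ft_force: [-4.3, -0.4, 17.2]
```

```bash
python3 -m handwheel '[{"x":0,"y":0,"z":-2,"twist":0},{"x":0,"y":0,"z":-6,"twist":0},{"x":0,"y":0,"z":-10.5,"twist":0},{"x":0,"y":0,"z":-15,"twist":0},{"x":-2,"y":3,"z":-15,"twist":0},{"x":-5,"y":7,"z":-15,"twist":0},{"x":-8,"y":11,"z":-15,"twist":0},{"x":-10.5,"y":15.6,"z":-15,"twist":0},{"x":-10.5,"y":15.6,"z":-15,"twist":0},{"x":-10.5,"y":15.6,"z":-15,"twist":0},{"x":-10.5,"y":15.6,"z":-15,"twist":0}]' 0.2 15|grep -E "pos|ft_force"; python3 go.py 105,96,62
python3 - <<'E'
from h import *
from go import O,ex,ey
c=optics.capture('scene');cv2.imwrite('pics/s5.png',cv2.resize(c['img'][170:320,270:470],None,fx=4,fy=4,interpolation=cv2.INTER_CUBIC))
for n in('scene','top'):
    t=optics.capture(n); r=models.pinpoint('post_top',n)
    print([(k['conf'],(atz(t,k['pixel'],120)[:2]-O)@ex,(atz(t,k['pixel'],120)[:2]-O)@ey) for k in r[:2]])
E
```

```text
ee_pos: [561.5, 142.3, 171.0]
ft_force: [-1.2, -0.2, -0.1]
t 12.2 bed [104.1   95.5  170.97] F [-1.2 -0.2 -0.1] w 37.0 grip 0.0
105,96,62 shift cm [-0.108  0.062 10.897] twist 0.02
[(0.59, np.float64(102.57300697443185), np.float64(99.71450595783607)), (0.46, np.float64(49.56562232344102), np.float64(231.7068382924288))]
[(0.53, np.float64(-2.3293512281254265), np.float64(-106.02711832330044))]
```

View pics/s5.png

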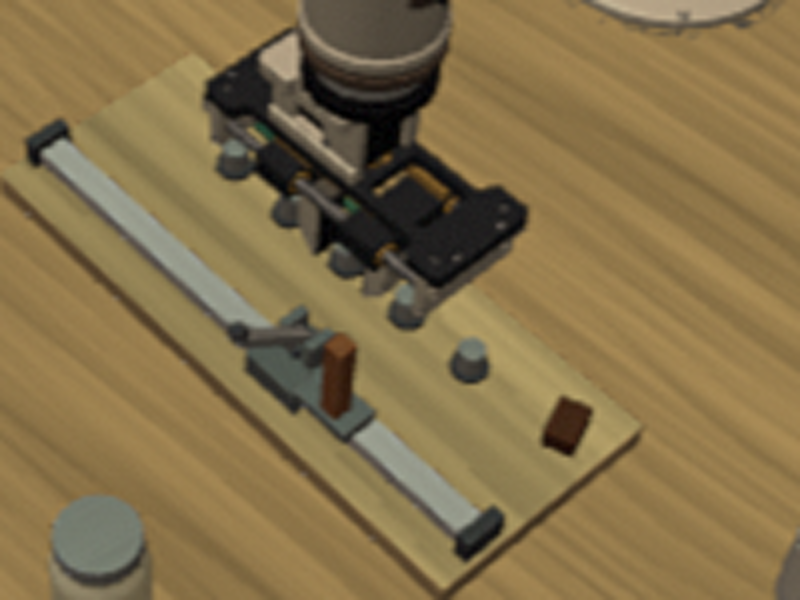

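```bash
python3 -m handwheel '[{"x":0,"y":0.1,"z":3,"twist":0},{"x":0,"y":0.1,"z":6,"twist":0},{"x":0,"y":0.1,"z":8,"twist":0},{"x":0,"y":0.1,"z":9.5,"twist":0},{"x":0,"y":0.1,"z":10.5,"twist":0},{"x":0,"y":0.1,"z":10.9,"twist":0},{"x":0,"y":0.1,"z":10.9,"twist":0}]'|grep -E "pos|ft_force"; python3 -m handwheel '[{"x":0,"y":0,"z":0,"twist":0},{"x":0,"y":0,"z":0,"twist":0},{"x":0,"y":0,"z":0,"twist":0},{"x":0,"y":0,"z":0,"twist":0},{"x":0,"y":0,"z":0,"twist":0},{"x":0,"y":0,"z":0,"twist":0}]' 1 15 | grep -vE "orient"; python3 go.py 105,-10,61
```

```text
ee_pos: [562.7, 143.7, 62.8]
ft_force: [0.5, -0.3, 0.4]
time: 13.75
ee_pos: [563.2, 143.6, 63.4]
ft_force: [-0.6, -0.6, 5.2]
width: 16.1
grasp_force: 15.0
t 13.75 bed [105.66  96.86  63.41] F [-0.6 -0.6  5.2] w 16.1 grip 15.0
105,-10,61 shift cm [  0.061 -10.686   0.241] twist -0.03
```

```bash
python3 -m handwheel '[{"x":0,"y":-0.5,"z":0,"twist":0},{"x":0,"y":-1.5,"z":0,"twist":0},{"x":0,"y":-3,"z":0,"twist":0},{"x":0,"y":-4.5,"z":0,"twist":0},{"x":0,"y":-6,"z":0,"twist":0},{"x":0,"y":-7.5,"z":0,"twist":0},{"x":0,"y":-9,"z":0,"twist":0},{"x":0,"y":-10,"z":0,"twist":0},{"x":0,"y":-10.7,"z":0,"twist":0},{"x":0,"y":-10.7,"z":0,"twist":0},{"x":0,"y":-10.7,"z":0,"twist":0},{"x":0,"y":-10.7,"z":0,"twist":0}]' | grep -vE "orient"; python3 go.py 105,-10,61
```

```text
time: 14.95
ee_pos: [554.7, 35.3, 63.4]
ft_force: [-3.2, -1.0, 8.7]
width: 16.1
grasp_force: 15.0
t 14.95 bed [104.92 -11.7   63.39] F [-3.2 -1.   8.7] w 16.1 grip 15.0
105,-10,61 shift cm [-0.008  0.17   0.239] twist -0.08
```

```bash
python3 -m handwheel '[{"x":0,"y":0,"z":0,"twist":0},{"x":0,"y":0,"z":0,"twist":0},{"x":0,"y":0,"z":0,"twist":0}]'>/dev/null; python3 go.py;  python3 -m handwheel '[{"x":0,"y":0,"z":0,"twist":0},{"x":0,"y":0,"z":0,"twist":0},{"x":0,"y":0,"z":0,"twist":0},{"x":0,"y":0,"z":0,"twist":0}]' 0.2|grep -E "pos|force|wid"; python3 go.py; python3 -m handwheel '[{"x":0,"y":0,"z":-3,"twist":0},{"x":0,"y":0,"z":-7,"twist":0},{"x":0,"y":0,"z":-11,"twist":0},{"x":0,"y":5,"z":-11,"twist":0},{"x":0,"y":10,"z":-11,"twist":0},{"x":0,"y":15,"z":-11,"twist":0},{"x":0,"y":20,"z":-11,"twist":0},{"x":0,"y":20,"z":-11,"twist":0},{"x":0,"y":20,"z":-11,"twist":0}]' 1|grep pos
python3 go.py
python3 - <<'E'
from h import *
t=optics.capture('top');a=t['img'];b=optics.capture('scene')['img']
i=cv2.resize(a[200:300,290:420],None,fx=6,fy=6,interpolation=cv2.INTER_CUBIC)
cv2.imwrite('pics/p6.png',np.clip(i*1.4,0,255).astype(np.uint8))
E
```

```text
t 15.25 bed [104.91 -11.67  63.38] F [-3.1 -0.8  9.8] w 15.8 grip 15.0
ee_pos: [554.6, 36.9, 62.3]
ft_force: [0.9, 0.9, -0.1]
width: 36.5
grasp_force: 0.0
t 15.65 bed [104.69 -10.11  62.32] F [ 0.9  0.9 -0.1] w 36.5 grip 0.0
ee_pos: [568.3, 238.6, 172.1]
t 16.55 bed [103.97 192.02 172.12] F [ 0.3 -0.2 -0.2] w 0.3 grip 0.0
```

View pics/p6.png

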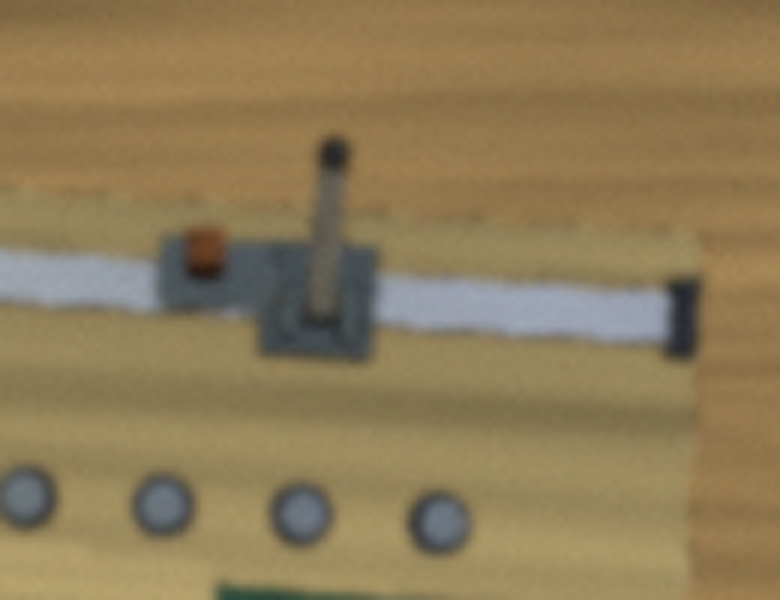

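```bash
python3 - <<'E'
from h import *
from go import O,ex,ey
t=optics.capture('top')
def b(p,z,o=(290,200),s=6):
    q=(np.array(p)+.5)/s-.5+np.array(o); d=atz(t,q,z)[:2]-O; return np.round([d@ex,d@ey],1)
print('foot',b((334,154),124),'post',b((207,250),120),'base',b((320,318),64))
print('studs',[b(p,45) for p in [(26,497),(163,506),(301,515),(440,522)]],'railend',b((684,318),40))
c=optics.capture('scene')
for n,cc in(('top',t),('scene',c)):
  for g,z in(('post_top',120),('foot',124),('rest_2',45)):
    for k in models.pinpoint(g,n):
      d=atz(cc,k['pixel'],z)[:2]-O;print(n,g,round(k['conf'],2),np.round([d@ex,d@ey],1))
E
```

```text
foot [145.6 -61.3] post [103.6 -11.7] base [ 83.1 -61.5]
studs [array([ 0.7, 59.5]), array([0.2, 0.7]), array([ -0.2, -58.5]), array([   0.2, -118.2])] railend [  94.3 -220. ]
top post_top 0.81 [105.3 -12.4]
top post_top 0.67 [-36.6 -88.1]
top foot 0.71 [143.5 -57.1]
top rest_2 0.84 [  -1.3 -109.7]
top rest_2 0.81 [-2.4  3. ]
top rest_2 0.79 [ -1.6 122.7]
top rest_2 0.6 [-2.3 58.3]
top rest_2 0.58 [ -0.2 -53.8]
scene post_top 0.91 [106.   -6.7]
scene foot 0.55 [150.1 -64.9]
scene rest_2 0.92 [-0.5 -3.7]
scene rest_2 0.83 [   3.4 -122.3]
scene rest_2 0.81 [  5.1 -56.4]
scene rest_2 0.69 [ -2.2 119.2]
scene rest_2 0.57 [ 5.  68.8]
```

```bash
python3 -m handwheel '[{"x":0,"y":-5,"z":0,"twist":0},{"x":0,"y":-10,"z":0,"twist":0},{"x":0,"y":-15,"z":0,"twist":0},{"x":0,"y":-19,"z":0,"twist":0},{"x":0,"y":-19.9,"z":0,"twist":0},{"x":0,"y":-19.9,"z":0,"twist":0},{"x":0,"y":-19.9,"z":3,"twist":0},{"x":0,"y":-19.9,"z":6,"twist":0},{"x":0,"y":-19.9,"z":9,"twist":0},{"x":0,"y":-19.9,"z":10.5,"twist":0},{"x":0,"y":-19.9,"z":10.5,"twist":0},{"x":0,"y":-19.9,"z":10.5,"twist":0}]' 0.2|grep -E "pos|ft"; python3 go.py;  python3 -m handwheel '[{"x":0,"y":0,"z":0,"twist":0},{"x":0,"y":0,"z":0,"twist":0},{"x":0,"y":0,"z":0,"twist":0},{"x":0,"y":0,"z":0,"twist":0},{"x":0,"y":0,"z":0,"twist":0},{"x":0,"y":0,"z":0,"twist":0}]' 1 15|grep -E "grasp|wid"; python3 go.py
```

```text
ee_pos: [555.7, 39.4, 68.3]
ft_force: [-1.0, -0.7, -0.0]
t 18.25 bed [105.56  -7.58  68.32] F [-1.  -0.7 -0. ] w 37.0 grip 0.0
width: 16.2
grasp_force: 15.0
t 18.85 bed [106.13  -9.76  68.87] F [-0.7 -2.   6.1] w 16.2 grip 15.0
```

```bash
python3 -m handwheel '[{"x":0,"y":0,"z":0,"twist":0},{"x":0,"y":0,"z":0,"twist":0},{"x":0,"y":0,"z":0,"twist":0},{"x":0,"y":0,"z":-3,"twist":0},{"x":0,"y":0,"z":-6,"twist":0},{"x":0,"y":0,"z":-9,"twist":0},{"x":-4,"y":0,"z":-9,"twist":0},{"x":-8,"y":-2,"z":-9,"twist":0},{"x":-8,"y":-5,"z":-9,"twist":0},{"x":-8,"y":-5,"z":-9,"twist":0},{"x":-8,"y":-5,"z":-9,"twist":0}]' 0.2|grep -E "pos|ft|wid"; python3 -m handwheel '[{"x":0,"y":0,"z":0,"twist":0},{"x":0,"y":0,"z":0,"twist":0},{"x":0,"y":0,"z":0,"twist":0},{"x":0,"y":0,"z":3,"twist":0},{"x":0,"y":0,"z":6,"twist":0},{"x":0,"y":0,"z":8,"twist":0},{"x":0,"y":0,"z":8.4,"twist":0},{"x":0,"y":0,"z":8.4,"twist":0},{"x":0,"y":0,"z":8.4,"twist":0}]' 1|grep -E "pos|ft|wid"; python3 go.py 100,-60,72
python3 - <<'E'
from h import *
b=optics.capture('scene')['img']
cv2.imwrite('pics/p7.png',cv2.resize(b[170:320,270:470],None,fx=4,fy=4,interpolation=cv2.INTER_CUBIC))
E
```

```text
ee_pos: [630.6, -18.3, 157.0]
ft_force: [-0.1, 0.4, 0.3]
width: 36.5
ee_pos: [632.4, -17.2, 75.1]
ft_force: [0.5, 0.3, -0.0]
width: 0.8
t 20.85 bed [186.14 -58.53  75.09] F [ 0.5  0.3 -0. ] w 0.8 grip 0.0
100,-60,72 shift cm [ 8.615 -0.145  0.291] twist 0.02
```

View pics/p7.png

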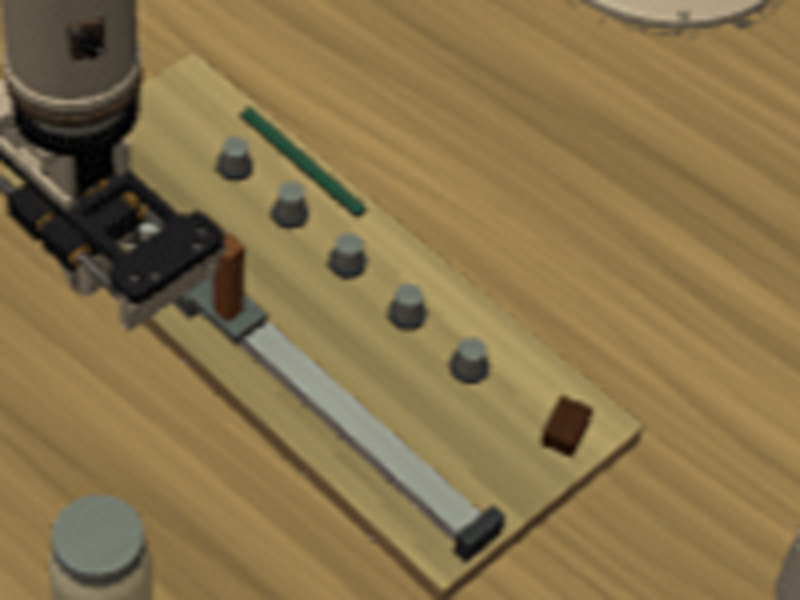

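```bash
python3 -m handwheel '[{"x":1,"y":-0.1,"z":0.2,"twist":0},{"x":2,"y":-0.1,"z":0.2,"twist":0},{"x":3,"y":-0.1,"z":0.2,"twist":0},{"x":4,"y":-0.1,"z":0.2,"twist":0},{"x":5,"y":-0.1,"z":0.2,"twist":0}]'|grep -E "ft"; python3 go.py;python3 -m handwheel '[{"x":1,"y":0,"z":0,"twist":0},{"x":2,"y":0,"z":0,"twist":0},{"x":2.8,"y":0,"z":0,"twist":0}]'|grep -E "ft"; python3 go.py
```

```text
ft_force: [22.9, -2.4, 19.1]
t 21.4 bed [152.81 -59.76  81.65] F [22.9 -2.4 19.1] w 0.3 grip 10.8
ft_force: [1.0, 1.1, 0.3]
t 21.7 bed [107.14 -60.03  73.02] F [1.  1.1 0.3] w 0.2 grip 0.7
```

```bash
cat > chk.py <<'E'
from h import *
from go import O,ex,ey,state
state()
for n in('scene','top'):
  cc=optics.capture(n)
  for g,z in(('post_top',120),('foot',55),('foot',124)):
    for k in models.pinpoint(g,n)[:2]:
      d=atz(cc,k['pixel'],z)[:2]-O;print(n,g,z,np.round(k['pixel']),round(k['conf'],2),np.round([d@ex,d@ey],1))
  for P in [(0,-60,55),(150,-60,124)]:
    print('exp',P,np.round(proj(cc,np.r_[O+P[0]*ex+P[1]*ey,P[2]])))
E
python3 chk.py
```

```text
t 21.7 bed [107.14 -60.03  73.02] F [1.  1.1 0.3] w 0.2 grip 0.7
scene post_top 120 [330. 230.] 0.72 [97.6 -5.5]
exp (0, -60, 55) [342. 215.]
exp (150, -60, 124) [301. 227.]
top post_top 120 [322. 240.] 0.45 [105.6  -6. ]
top foot 55 [489. 217.] 0.5 [ 198.1 -435.6]
top foot 124 [489. 217.] 0.5 [ 186.4 -413.4]
exp (0, -60, 55) [340. 285.]
exp (150, -60, 124) [345. 223.]
```

```bash
cat > px.py <<'E'
from h import *
from go import O,ex,ey
c=optics.capture('scene');t=optics.capture('top')
for n,cc in(('scene',c),('top',t)):
    a=cv2.imread(f'pics/{n}0.png')
    for P in [(0,-60,55),(20,-60,57),(40,-60,58),(0,0,45),(150,-60,124)]:
        u,v=np.round(proj(cc,np.r_[O+P[0]*ex+P[1]*ey,P[2]])).astype(int)
        print(n,P,a[v-1:v+2,u-1:u+2].mean((0,1)).round(),cc['img'][v-1:v+2,u-1:u+2].mean((0,1)).round())
E
python3 px.py
```

```text
scene (0, -60, 55) [ 98. 128. 134.] [42. 44. 46.]
scene (20, -60, 57) [ 89. 138. 156.] [30. 30. 32.]
scene (40, -60, 58) [ 84. 130. 147.] [33. 35. 36.]
scene (0, 0, 45) [105. 116. 110.] [108. 120. 113.]
scene (150, -60, 124) [108. 119. 120.] [111. 122. 124.]
top (0, -60, 55) [91. 84. 78.] [79. 75. 70.]
top (20, -60, 57) [ 65.  97. 109.] [34. 44. 49.]
top (40, -60, 58) [ 62.  92. 103.] [34. 42. 46.]
top (0, 0, 45) [89. 83. 77.] [90. 84. 77.]
top (150, -60, 124) [ 56.  87. 107.] [ 79.  96. 107.]
```

```bash
python3 -m handwheel '[{"x":-0.5,"y":0,"z":0,"twist":0},{"x":-1,"y":0,"z":-2,"twist":0},{"x":-1,"y":0,"z":-6,"twist":0},{"x":-1,"y":0,"z":-10,"twist":0},{"x":-1,"y":4,"z":-10,"twist":0},{"x":-1,"y":8,"z":-10,"twist":0},{"x":-1,"y":12,"z":-10,"twist":0},{"x":-1,"y":16,"z":-10,"twist":0},{"x":-1,"y":20,"z":-10,"twist":0},{"x":-1,"y":24,"z":-10,"twist":0},{"x":-1,"y":24,"z":-10,"twist":0},{"x":-1,"y":24,"z":-10,"twist":0}]'|grep ft; python3 px.py; python3 chk.py
```

```text
ft_force: [0.8, -1.2, -0.7]
scene (0, -60, 55) [ 98. 128. 134.] [ 76. 101. 107.]
scene (20, -60, 57) [ 89. 138. 156.] [ 92. 142. 161.]
scene (40, -60, 58) [ 84. 130. 147.] [ 86. 134. 151.]
scene (0, 0, 45) [105. 116. 110.] [87. 95. 96.]
scene (150, -60, 124) [108. 119. 120.] [64. 68. 68.]
top (0, -60, 55) [91. 84. 78.] [92. 84. 78.]
top (20, -60, 57) [ 65.  97. 109.] [ 66.  97. 110.]
top (40, -60, 58) [ 62.  92. 103.] [ 62.  92. 103.]
top (0, 0, 45) [89. 83. 77.] [89. 83. 77.]
top (150, -60, 124) [ 56.  87. 107.] [39. 54. 63.]
t 23.5 bed [117.47 178.55 171.34] F [-0.9 -0.1  0.2] w 0.3 grip 0.0
scene post_top 120 [330. 232.] 0.78 [101.   -1.3]
scene foot 55 [301. 228.] 0.49 [ 115.6 -103.3]
scene foot 124 [301. 228.] 0.49 [150.6 -59. ]
exp (0, -60, 55) [342. 215.]
exp (150, -60, 124) [301. 227.]
top post_top 120 [324. 240.] 0.56 [107.1 -10.1]
top post_top 120 [352. 302.] 0.41 [-40.4 -88.5]
top foot 55 [493. 316.] 0.7 [ -54.9 -450.4]
top foot 55 [346. 222.] 0.65 [162.8 -64.3]
top foot 124 [493. 316.] 0.7 [ -53.4 -427.4]
top foot 124 [346. 222.] 0.65 [152.9 -61.5]
exp (0, -60, 55) [340. 285.]
exp (150, -60, 124) [345. 223.]
```

```bash
python3 -m handwheel '[{"x":-4,"y":0,"z":0,"twist":0},{"x":-7,"y":-4,"z":0,"twist":0},{"x":-7,"y":-8,"z":0,"twist":0},{"x":-7,"y":-12,"z":0,"twist":0},{"x":-7,"y":-16,"z":0,"twist":0},{"x":-7,"y":-20,"z":0,"twist":0},{"x":-7,"y":-24,"z":0,"twist":0},{"x":-7,"y":-24,"z":0,"twist":0},{"x":-7,"y":-24,"z":4,"twist":0},{"x":-7,"y":-24,"z":8,"twist":0},{"x":-7,"y":-24,"z":10.8,"twist":0},{"x":-7,"y":-24,"z":10.8,"twist":0}]'|grep ft; python3 -m handwheel '[{"x":0,"y":0,"z":0,"twist":0},{"x":0,"y":0,"z":0,"twist":0},{"x":0,"y":0,"z":0,"twist":0}]'|grep ft; python3 go.py 165,-60,63
```

```text
ft_force: [-1.2, -0.2, -0.6]
ft_force: [0.4, -0.2, -0.1]
t 25.4 bed [188.86 -59.71  65.98] F [ 0.4 -0.2 -0.1] w 0.3 grip 0.0
165,-60,63 shift cm [ 2.387 -0.029  0.289] twist -0.0
```

```bash
python3 -m handwheel '[{"x":0.7,"y":0,"z":0.2,"twist":0},{"x":1.3,"y":0,"z":0.2,"twist":0},{"x":1.6,"y":0,"z":0.2,"twist":0},{"x":1.6,"y":0,"z":0.2,"twist":0}]'|grep ft; python3 go.py; python3 -m handwheel '[{"x":0.2,"y":0,"z":0,"twist":0},{"x":0.4,"y":0,"z":0,"twist":0},{"x":0.4,"y":0,"z":0,"twist":0}]'|grep ft; python3 go.py; 
```

```text
ft_force: [-0.1, 0.2, 0.4]
t 25.8 bed [170.32 -60.01  61.89] F [-0.1  0.2  0.4] w 0.5 grip 0.0
ft_force: [-0.2, 0.5, -0.6]
t 26.1 bed [166.79 -59.97  61.65] F [-0.2  0.5 -0.6] w 0.5 grip 0.0
```

```bash
python3 -m handwheel '[{"x":0.2,"y":0,"z":0,"twist":0},{"x":0.4,"y":0,"z":0,"twist":0},{"x":0.4,"y":0,"z":0,"twist":0}]'|grep ft; python3 go.py; python3 -m handwheel '[{"x":0.2,"y":0,"z":0,"twist":0},{"x":0.4,"y":0,"z":0,"twist":0},{"x":0.4,"y":0,"z":0,"twist":0}]'|grep ft; python3 go.py; 
```

```text
ft_force: [3.4, -0.2, -0.6]
t 26.4 bed [164.13 -59.89  62.12] F [ 3.4 -0.2 -0.6] w 0.5 grip 1.3
ft_force: [6.7, -1.4, 1.6]
t 26.7 bed [162.58 -59.86  63.53] F [ 6.7 -1.4  1.6] w 0.3 grip 3.0
```

```bash
python3 -m handwheel '[{"x":0,"y":0,"z":-0.4,"twist":0},{"x":0.3,"y":0,"z":-0.8,"twist":0},{"x":0.7,"y":0,"z":-1.2,"twist":0},{"x":1.1,"y":0,"z":-1.6,"twist":0},{"x":1.5,"y":0,"z":-1.9,"twist":0},{"x":1.5,"y":0,"z":-1.9,"twist":0}]'|grep ft; python3 go.py
```

```text
ft_force: [2.5, 0.7, 0.5]
t 27.3 bed [143.23 -59.9   81.1 ] F [2.5 0.7 0.5] w 0.1 grip 1.1
```

```bash
python3 -m handwheel '[{"x":0.6,"y":0,"z":-0.4,"twist":0},{"x":1.2,"y":0,"z":-0.7,"twist":0},{"x":1.8,"y":0,"z":-0.9,"twist":0},{"x":2.4,"y":0,"z":-1.1,"twist":0},{"x":3,"y":0,"z":-1.2,"twist":0},{"x":3,"y":0,"z":-1.2,"twist":0}]'|grep ft; python3 go.py
```

```text
ft_force: [0.4, 0.4, 0.9]
t 27.9 bed [112.48 -60.22  92.66] F [0.4 0.4 0.9] w 0.4 grip 0.3
```

```bash
python3 -m handwheel '[{"x":0.6,"y":0,"z":0,"twist":0},{"x":1.2,"y":0,"z":0,"twist":0},{"x":1.8,"y":0,"z":0,"twist":0},{"x":2.4,"y":0,"z":0,"twist":0},{"x":3,"y":0,"z":0,"twist":0},{"x":3.6,"y":0,"z":0,"twist":0},{"x":3.6,"y":0,"z":0,"twist":0}]'|grep ft; python3 go.py; python3 -m handwheel '[{"x":-1,"y":0,"z":0,"twist":0},{"x":-2.5,"y":0,"z":-1,"twist":0},{"x":-2.5,"y":0,"z":-5,"twist":0},{"x":-2.5,"y":0,"z":-9,"twist":0},{"x":-2.5,"y":5,"z":-9,"twist":0},{"x":-2.5,"y":10,"z":-9,"twist":0},{"x":-2.5,"y":15,"z":-9,"twist":0},{"x":-2.5,"y":20,"z":-9,"twist":0},{"x":-2.5,"y":25,"z":-9,"twist":0},{"x":-2.5,"y":25,"z":-9,"twist":0},{"x":-2.5,"y":25,"z":-9,"twist":0}]'|grep ft;python3 px.py; python3 chk.py
```

```text
ft_force: [-0.1, 0.1, 0.6]
t 28.6 bed [ 76.78 -60.02  92.53] F [-0.1  0.1  0.6] w 0.6 grip 0.0
ft_force: [0.7, -1.0, 0.0]
scene (0, -60, 55) [ 98. 128. 134.] [103. 115. 110.]
scene (20, -60, 57) [ 89. 138. 156.] [100. 111. 106.]
scene (40, -60, 58) [ 84. 130. 147.] [105. 116. 111.]
scene (0, 0, 45) [105. 116. 110.] [107. 119. 113.]
scene (150, -60, 124) [108. 119. 120.] [110. 122. 123.]
top (0, -60, 55) [91. 84. 78.] [70. 66. 62.]
top (20, -60, 57) [ 65.  97. 109.] [90. 87. 83.]
top (40, -60, 58) [ 62.  92. 103.] [90. 85. 80.]
top (0, 0, 45) [89. 83. 77.] [89. 82. 76.]
top (150, -60, 124) [ 56.  87. 107.] [ 57.  88. 108.]
t 29.8 bed [103.94 188.65 182.36] F [ 0.7 -0.8 -0.3] w 0.4 grip 0.0
scene post_top 120 [328. 229.] 0.91 [ 99.2 -12.7]
scene post_top 120 [273. 150.] 0.38 [  21.  -345.1]
scene foot 55 [342. 219.] 0.41 [  8.7 -52.3]
scene foot 124 [342. 219.] 0.41 [ 50.4 -11.2]
exp (0, -60, 55) [342. 215.]
exp (150, -60, 124) [301. 227.]
top post_top 120 [324. 240.] 0.98 [105.7 -11.7]
top foot 55 [340. 285.] 0.53 [  1. -60.]
top foot 124 [340. 285.] 0.53 [ -0.4 -57.4]
exp (0, -60, 55) [340. 285.]
exp (150, -60, 124) [345. 223.]
```

```bash
python3 -m handwheel '[{"x":0,"y":0,"z":0,"twist":0},{"x":0,"y":0,"z":0,"twist":0},{"x":0,"y":0,"z":0,"twist":0}]'|grep ft; python3 -c "
from rig import hand_in
print(hand_in())"
```

```text
ft_force: [0.6, -0.6, 0.3]
the job is handed in; nothing more can be done
None
```

Stud 2 is the tall one: it stopped the fingertip 3 mm higher than studs 4 and 5, stud 3 was not tall, and I did not test stud 1. The carriage is lined up with stud 2, the arm was tipped over and the camera shows its foot resting there (first push slipped, second worked), and the job is handed in.

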